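# Park a slotted traction weight on its storage post

### The job

Slide the blue slotted weight along the counter, gap first, onto the short upright steel rod until the rod is fully home in the weight's opening, keeping the weight flat on the counter all the way (do not lift it). Then swing the red latch fully shut behind the weight's back so that it cannot slip off, leave everything there and do not disturb the bottle, the box or the tray.

Things in the scene. Friction and masses are not known exactly. Their poses are not given: they have to be found in the camera images.
- dock: Fixed steel rod, upright on the counter, 14 mm in diameter, 60 mm tall. Origin: on its axis at counter level; z up. +x is the direction in which the weight is slid on (it comes from the -x side), y to the left of that. The latch's vertical pivot, 20 mm in diameter and 22 mm tall, stands at x = -50, y = +80 mm in this frame.
- weight_center (a point): Loose blue C-shaped weight lying flat, 28 mm thick, 82 mm long (x), 100 mm wide (y), about 0.8 kg. Point half-way up it (14 mm), in the opening, where the rod's axis lies when fully home. +x points out through the gap. Flat back at x = -42 mm; flat sides at y = -50 and +50 mm, from x = -42 to +30 mm; front at x = +40 mm, corners bevelled 10 mm.
- latch (a joint): Angle (rad) of the red latch bar about its vertical pivot; stops at 0 and 2.2. 0 = shut: the bar points along -y of dock, 3 mm clear behind the home weight's back. At angle a it points along (-sin a, -cos a) in the x, y of dock. Light friction (about 1 N at the peg); stays where left. Bar 10 mm wide, 8 to 18 mm above the counter. A weight not yet home blocks it.
- latch_peg (a point): Upright red peg at the free end of the latch bar, by which the latch is pushed: 12 mm in diameter, its top 50 mm above the counter, 70 mm from the pivot's axis. This point is on its axis, 30 mm above the counter.
- pump_bottle_center (a point): Bystander: clear pump bottle, 60 mm in diameter, 150 mm tall plus pump; point at half height of its body.
- glove_box_center (a point): Bystander: blue glove box with a white top, 120 x 220 x 75 mm; point at its centre.
- red_tray_center (a point): Bystander: open red plastic tray 200 x 260 x 45 mm; point at its centre.
- weight_gap (a point): Middle of the weight's gap at its front face, 40 mm in +x from weight_center, same height and axes. The gap is 40 mm wide here, tapers to 20 mm over the first 10 mm, stays 20 mm wide for 18 mm, then widens to a 26 mm wide opening that ends 47 mm behind this point at a flat wall, which meets the rod when home.
Mind the look-alikes: they are no part of the job. What is meant by the part that bears weight_center is not turquoise or white, and is the smaller of those in its own colour.

How it is judged:
By the outcome, as a careful person would: the job done as asked, in the order asked, and still so for the second after the job is handed in, with the robot touching nothing.
It also fails if it takes over 72 s, if anything falls off the work surface, if the arm or the gripper's body presses on something with over 40 N, if the wrist force passes 120 N, or if a joint passes its speed limit or range.

### The arm

A 6-joint arm with a two-finger parallel gripper is mounted at the origin on the work surface. World frame = base frame: x ahead of the robot, y to its left, z up, the work surface at z = 0. Lengths are in mm, angles in rad, forces in N, time in s.
With the tool pointing down it reaches from about 350 to 800 mm from the base axis. Payload 7.3 kg.
Tool frame: the origin (TCP) lies midway between the tips of the shut fingers; the grasp point (between the pads) lies 19 mm behind it; z points along the fingers, x is the direction in which the jaws open and shut, and the axes are right-handed (so a half turn about z gives the same grasp; the last joint's range is limited). The gripper opens to 85 mm and grips with 20 to 120 N. Pads are 22 mm wide; open, the fingers measure 114 mm over their backs; the gripper's body (76 mm by 85 mm) begins 54 mm behind the grasp point. The pads swing forward as they close: fully open they stand 13 mm farther back than shut.
Start: joints at [1.114, 0.342, 1.524, -0, 1.275, -0.146], TCP at [160.541, 499.871, 231.322] pointing down, gripper open.
Joint ranges: [-2.53, 2.53], [-0.77, 2.02], [0.04, 2.7], [-1, 4.14], [0.28, 2.66], [-3.11, 3.11]. Speed limits (rad/s): [2.57, 2.57, 3.14, 3.14, 3.14, 3.14].

### API

Orientations are given as [roll, pitch, yaw] about the fixed x, y, z axes, in that order (R = Rz(yaw) Ry(pitch) Rx(roll)).
In Python, from cell import env gives the robot as it stands. The module is installed in compiled form; this text tells all that it offers.
- The arm moves only by the tool jog_arm, never from a script. Its arguments are lists of equal length, an entry for each row: "slide": the shift along the tool's x, y, z in units of 0.05 m (1.0 is 0.05 m), a list of three; "delta_rot": the turn, a rotation vector about the tool's x, y, z in units of pi rad (1.0 is pi rad), a list of three. A call has 1 to 10 rows; each row shifts and turns the pose as measured when the row begins, along the tool's axes as they then stand; what a row does not reach is not made up. A row lasts 1/12 s, in which the tool goes at most 41.7 mm and 7.16 degrees, less where a joint would pass 70% of its speed; a pose out of reach is approached as far as the arm can. A call with a number of a shift or a turn outside -1 to 1 is refused whole. A call with a gripper value outside its range is refused whole. "gripper" is the closure, from 0 (fully open) to 1 (shut), set as the call begins (left out, the last holds). The fingers move at their own pace and stop on an object; "force" is the grip in N (left out, the last holds). Time passes only in rows, so rows that do not move let the fingers close. It gives the time, the measured TCP pose, the force and the opening at its end, in the units of the state.
- env.get_obs(): the state, without advancing time (a new reading comes with each control period).
- env.camera(name): name is "scene" or "side" or "wrist"; returns the picture (420x560x3 uint8, red, green, blue); there is no depth.
- env.camera_model(name): a dict with "fx", "fy", "cx", "cy" (pixels), "k1" (the pictures are not rectified: a ray, as slopes to the right and down, at radius r is drawn at 1 + k1 r^2 times it, then the intrinsics apply), "eye" and "attitude" of the camera in the world. Camera axes: x right, y up, looking along -z (the intrinsics and any distortion apply to the point x, -y, -z); pixel columns grow to the right and rows downward; lengths in mm; the calibration is good to about 2 mm. A picture is of the moment at which its call begins: read the wrist's pose just before it. camera_model takes no time and is no camera call; for the wrist camera it gives the pose at the moment of the call.
- env.close_job(): hands the job in, once; it reports no verdict.
The state is a dict: "time": time; "joint_pos": joint angles; "dq": joint speeds; "joint_torque": joint torques, N m; "tool_pos": TCP position; "orientation": TCP orientation; "ft_force": force on the tool from outside, world axes, zero at the start; "torque": the same for the moment, N m; "gripper_width": opening from 0.0 (shut) to 1.0 (fully open).
Only numpy, scipy, OpenCV 4.12 (cv2) and the standard library are available. Lean on these libraries where they do the work, as an engineer would, in place of code of your own. Each camera call takes 0.05 s, during which the arm holds its last target.

## Working session

There is one attempt and no reset: what is moved stays moved. The work goes in short steps, Python scripts to look and compute and a tool call to move; the robot and the scene stay as the last step left them, time stands still between calls to the robot, and variables do not carry over. Pictures are saved under pics/ and viewed, and the job is handed in when it is done.

Besides the shell and the picture viewer there is one more tool, called after ">>>" as name(argument=value, ...) on one line, values as JSON. jog_arm: Moves the arm, as the interface text tells. Shifts and turns lie within -1 to 1; 1 stands for 0.05 m of shift or pi rad of turn. Its arguments: {"type":"object","properties":{"slide":{"type":"array","items":{"type":"array","items":{"type":"number"}}},"delta_rot":{"type":"array","items":{"type":"array","items":{"type":"number"}}},"gripper":{"type":"number"},"force":{"type":"number"}},"required":["slide","delta_rot"]}

```bash
mkdir -p pics; python3 - <<'E'
from cell import env
import cv2
for n in ["scene","side","wrist"]:
    im=env.camera(n); cv2.imwrite(f"pics/{n}0.png",im[:,:,::-1])
    m=env.camera_model(n); print(n,m)
print(env.get_obs())
E
```

```text
scene {'fx': 396.4399344487761, 'fy': 396.4399344487761, 'cx': 278.3430008447484, 'cy': 219.0307778223027, 'k1': -0.08633672268258506, 'eye': array([1262.17792468,  606.655949  ,  660.07336999]), 'attitude': array([0.99756032, 0.00553502, 2.30967276])}
side {'fx': 475.4984476664969, 'fy': 475.4984476664969, 'cx': 276.7298811605796, 'cy': 207.30691629325167, 'k1': -0.1112837084450799, 'eye': array([ 123.81844276, -722.31756993, 1136.99672723]), 'attitude': array([ 6.84198698e-01,  2.19240649e-05, -5.87549922e-01])}
wrist {'fx': 306.809928410885, 'fy': 306.809928410885, 'cx': 281.8142619345363, 'cy': 208.30837185494178, 'k1': -0.03813627370712731, 'eye': array([ 82.86725698, 523.97648068, 372.8167231 ]), 'attitude': array([-3.21256859e-01, -2.53013305e-04,  1.25881292e+00])}
{'time': 0.15, 'joint_pos': array([ 1.11399391e+00,  3.42616700e-01,  1.52480471e+00,  1.67617337e-05,
        1.27535147e+00, -1.45978376e-01]), 'dq': array([ 0.00076721, -0.00154092, -0.00351623,  0.00050554, -0.00266661,
       -0.00025026]), 'joint_torque': array([ 1.34620164e-03, -4.33906066e+01, -2.46147144e+01, -1.99733358e-04,
        5.64162066e-03,  3.96224459e-05]), 'tool_pos': array([160.402715  , 499.59401382, 230.75506393]), 'orientation': array([-3.14140512e+00,  1.16533632e-03,  1.25996751e+00]), 'ft_force': array([-0.56739157, -0.47155277,  0.26443111]), 'torque': array([ 0.01294073, -0.01101211,  0.02752379]), 'gripper_width': 1.0032437829873886}
```

View pics/scene0.png

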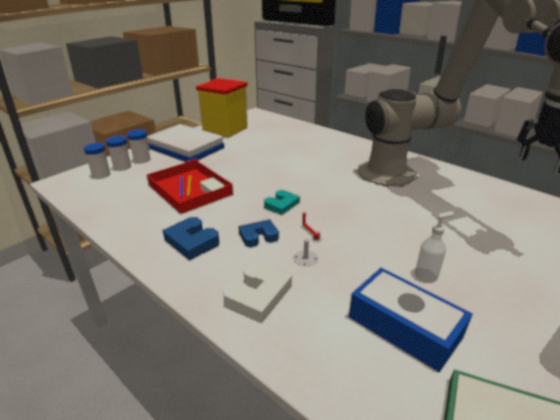

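View pics/side0.png

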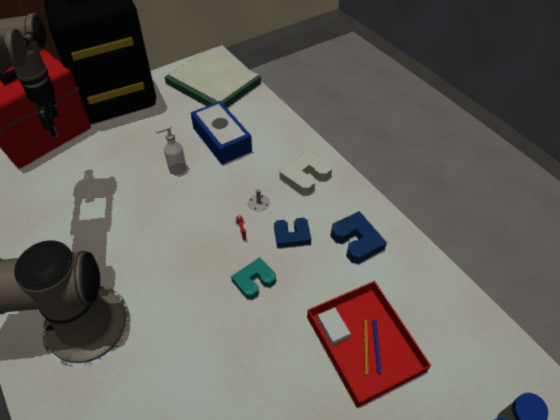

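View pics/wrist0.png

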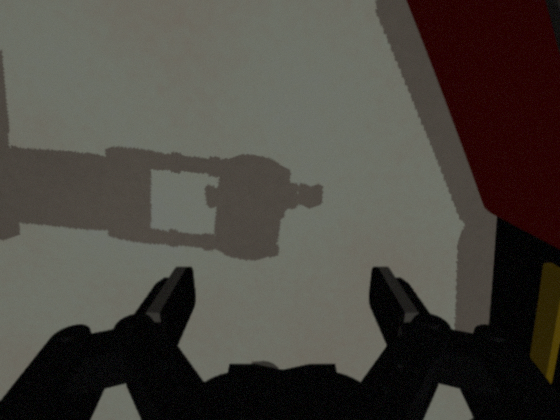

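Side picture: there are four C-shapes: turquoise (254,277), white (305,172), large blue (358,236) and small blue (293,233). The small blue one fits, since it is the smaller of the two blues. The rod is near (259,198), the latch near (240,228). I'll confirm it in an enlarged crop.

```bash
cat > h.py <<'E'
import numpy as np, cv2
from scipy.spatial.transform import Rotation as R
def ray(m,u,v):
    xd=(u-m['cx'])/m['fx']; yd=(v-m['cy'])/m['fy']
    K=np.array([[1,0,0],[0,1,0],[0,0,1.]])
    p=cv2.undistortPoints(np.array([[[xd,yd]]],float),K,np.array([m['k1'],0,0,0.]))[0,0]
    return R.from_euler('xyz',m['attitude']).as_matrix()@np.array([p[0],-p[1],-1])
def at(m,u,v,z):
    d=ray(m,u,v); e=m['eye']; return (e+d*(z-e[2])/d[2])[:2]
def proj(m,P):
    q=R.from_euler('xyz',m['attitude']).as_matrix().T@(np.atleast_2d(P)-m['eye']).T
    x=q[0]/-q[2]; y=-q[1]/-q[2]; f=1+m['k1']*(x*x+y*y)
    return np.c_[m['fx']*x*f+m['cx'],m['fy']*y*f+m['cy']]
E
python3 - <<'E'
import cv2
a=cv2.imread("pics/side0.png")[150:300,210:410]; cv2.imwrite("pics/side_c.png",cv2.resize(a,None,fx=4,fy=4,interpolation=cv2.INTER_CUBIC))
a=cv2.imread("pics/scene0.png")[180:300,150:350]; cv2.imwrite("pics/scene_c.png",cv2.resize(a,None,fx=4,fy=4,interpolation=cv2.INTER_CUBIC))
E
```

```text
(no output)
```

View pics/side_c.png

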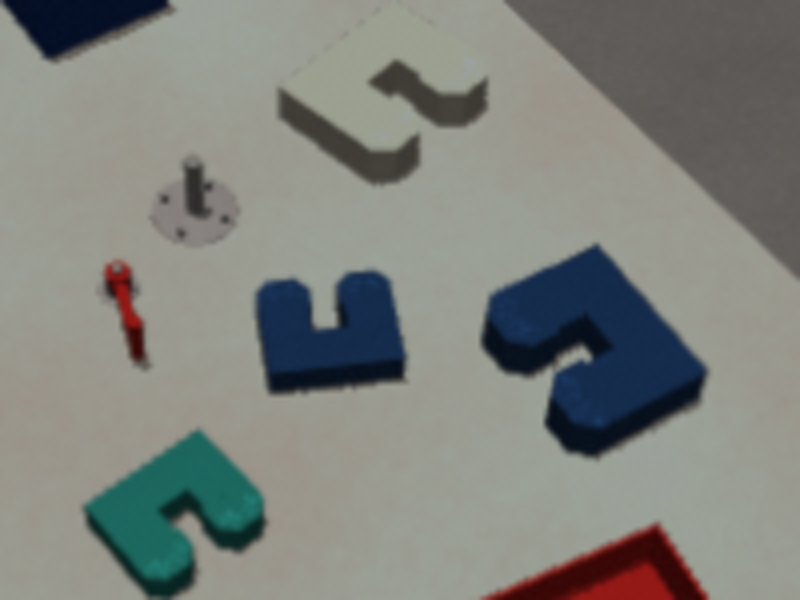

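View pics/scene_c.png

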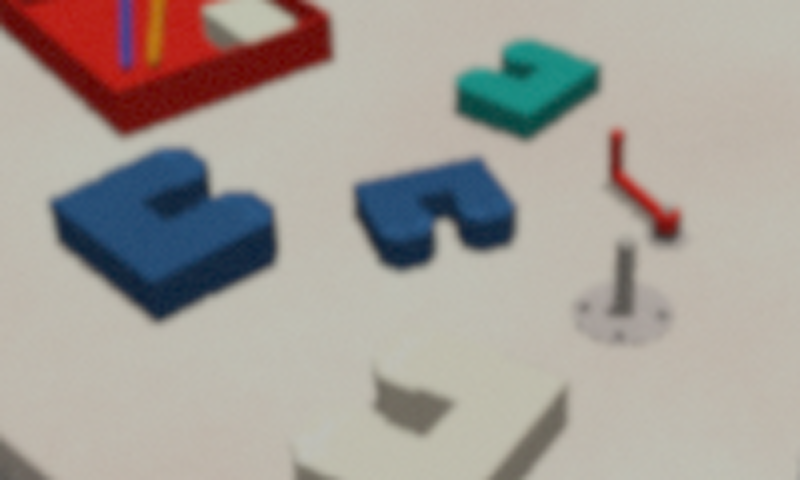

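```bash
python3 - <<'E'
from h import *
from cell import env
S=env.camera_model('side');C=env.camera_model('scene')
s=lambda u,v:((u+.5)/4-.5+210,(v+.5)/4-.5+150)
c=lambda u,v:((u+.5)/4-.5+150,(v+.5)/4-.5+180)
print('rod base',at(S,*s(195,214),0),at(C,*c(620,314),0))
print('rod top',at(S,*s(193,160),60),at(C,*c(626,243),60))
print('pivot',at(S,*s(118,268),22),at(C,*c(668,217),22))
print('peg top',at(S,*s(133,318),50),at(C,*c(617,133),50))
print('peg end bar',at(S,*s(139,358),8),at(C,*c(616,178),13))
for p in [(270,377),(404,361),(257,293),(388,282)]: print('wS',at(S,*s(*p),28))
for p in [(482,159),(356,187),(515,208)]: print('wC',at(C,*c(*p),28))
E
```

```text
rod base [599.67085168  95.13649902] [604.02108499  96.84336012]
rod top [601.55341528  97.59356871] [604.44451413  99.76111816]
pivot [514.76098145  66.9135047 ] [518.99011887  70.06578556]
peg top [490.65523447   2.32322055] [491.93855408   0.76643903]
peg end bar [489.73741601  -3.10936263] [494.32855341   3.16877974]
wS [552.00584685 -81.38213617]
wS [ 639.22178976 -122.88540119]
wS [585.58577965 -13.84372375]
wS [671.49604549 -58.85451863]
wC [558.19961616 -72.06940421]
wC [ 645.24641055 -113.95568248]
wC [588.76329503 -11.45732556]
```

```bash
cat >> h.py <<'E'
def need(o,target,yaw=None):
    "tool-frame displacement in units of .05m, and yaw change about tool z in pi units"
    Rm=R.from_euler('xyz',o['orientation'])
    d=Rm.inv().apply(np.array(target)-o['tool_pos'])/50
    print('pos',o['tool_pos'].round(1),'rpy',o['orientation'].round(3),'F',o['ft_force'].round(1),'t',round(o['time'],2),'w',round(o['gripper_width'],2))
    print('total slide units',d.round(2),'mm',(d*50).round(1))
    if yaw is not None:
        T=R.from_euler('xyz',[np.pi,0,yaw]); print('rot/pi',((Rm.inv()*T).as_rotvec()/np.pi).round(3))
E
python3 - <<'E'
from h import *
from cell import env
S=env.camera_model('side');C=env.camera_model('scene')
print(at(S,176,170,0),at(S,170,130,180),at(C,428,277,0),at(S,228,130,75),at(S,368,340,0))
need(env.get_obs(),[590,0,270],-.236)
E
```

```text
[448.29192749 367.67272983] [455.06408303 357.4317259 ] [456.16788341 378.62998461] [653.17129924 366.03502066] [ 589.70026104 -441.09004814]
pos [160.4 499.6 230.8] rpy [-3.141e+00  1.000e-03  1.260e+00] F [-0.6 -0.5  0.3] t 0.15 w 1.0
total slide units [-6.89 11.24 -0.78] mm [-344.3  561.8  -38.9]
rot/pi [0.    0.    0.476]
```

>>> jog_arm(slide=[[-0.2,0.35,-0.4],[-0.41,0.67,-0.4],[-0.41,0.67,0],[-0.41,0.67,0],[-0.41,0.67,0],[-0.41,0.67,0],[-0.41,0.67,0],[-0.41,0.67,0],[-0.41,0.67,0],[-0.41,0.67,0]], delta_rot=[[0,0,0],[0,0,0],[0,0,0],[0,0,0],[0,0,0],[0,0,0],[0,0,0],[0,0,0],[0,0,0],[0,0,0]], gripper=0.4)

```text
time: 0.98
tool_pos: [409.4, 209.8, 270.2]
orientation: [-3.14, 0.004, 1.274]
ft_force: [0.7, 0.3, 0.2]
gripper_width: 0.598
```

```bash
python3 -c "
from h import *
from cell import env
need(env.get_obs(),[590,0,270],-.236)"
```

```text
pos [409.4 209.8 270.2] rpy [-3.14   0.004  1.274] F [0.7 0.3 0.2] t 0.98 w 0.6
total slide units [-2.96  4.68  0.01] mm [-147.9  234.     0.3]
rot/pi [0.    0.001 0.481]
```

>>> jog_arm(slide=[[-0.42,0.67,0],[-0.42,0.67,0],[-0.42,0.67,0],[-0.42,0.67,0],[-0.42,0.67,0],[-0.42,0.67,0],[-0.4,0.6,0],[0,0,0],[0,0,0],[0,0,0]], delta_rot=[[0,0,0],[0,0,0],[0,0,0],[0,0,0],[0,0,0],[0,0,0],[0,0,0],[0,0,0.039],[0,0,0.039],[0,0,0.039]])

```text
time: 1.82
tool_pos: [597.5, -19.9, 265.0]
orientation: [-3.137, 0.008, 0.892]
ft_force: [-0.0, 0.4, 0.3]
gripper_width: 0.598
```

>>> jog_arm(slide=[[0,0,0],[0,0,0],[0,0,0],[0,0,0],[0,0,0],[0,0,0],[0,0,0],[0,0,0],[0,0,0],[0,0,0]], delta_rot=[[0,0,0.039],[0,0,0.039],[0,0,0.039],[0,0,0.039],[0,0,0.039],[0,0,0.039],[0,0,0.039],[0,0,0.039],[0,0,0.039],[0,0,0]])

```text
time: 2.65
tool_pos: [596.1, -21.3, 259.4]
orientation: [3.135, 0.018, -0.236]
ft_force: [-0.8, 0.8, 0.2]
gripper_width: 0.598
```

```bash
python3 -c "
from h import *
from cell import env
need(env.get_obs(),[590,0,270],-.236)
m=env.camera_model('wrist');im=env.camera('wrist')
cv2.imwrite('pics/w1.png',im[:,:,::-1]); np.save('w1.npy',m)
print(m)
"
```

```text
pos [596.1 -21.3 259.4] rpy [ 3.135  0.018 -0.236] F [-0.8  0.8  0.2] t 2.65 w 0.6
total slide units [-0.22 -0.38 -0.21] mm [-11.1 -19.2 -10.5]
rot/pi [ 0.002  0.006 -0.   ]
{'fx': 306.809928410885, 'fy': 306.809928410885, 'cx': 281.8142619345363, 'cy': 208.30837185494178, 'k1': -0.03813627370712731, 'eye': array([617.3977422 ,  57.33100796, 400.86809573]), 'attitude': array([-0.32620551,  0.01755571, -0.23730502])}
```

View pics/w1.png

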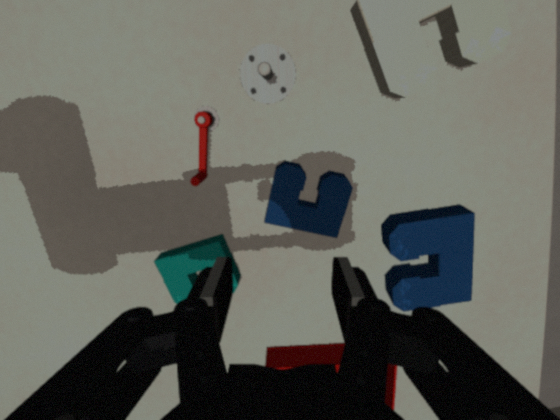

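The wrist picture shows the rod (266,70), pivot (204,119), peg (197,181) and small blue weight (308,200). I'll enlarge it to measure.

```bash
python3 - <<'E'
import cv2
a=cv2.imread("pics/w1.png")[40:250,180:370]; a=cv2.convertScaleAbs(a,alpha=2)
cv2.imwrite("pics/w1c.png",cv2.resize(a,None,fx=2.85,fy=2.85,interpolation=cv2.INTER_CUBIC)); 
E
```

```text
(no output)
```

View pics/w1c.png

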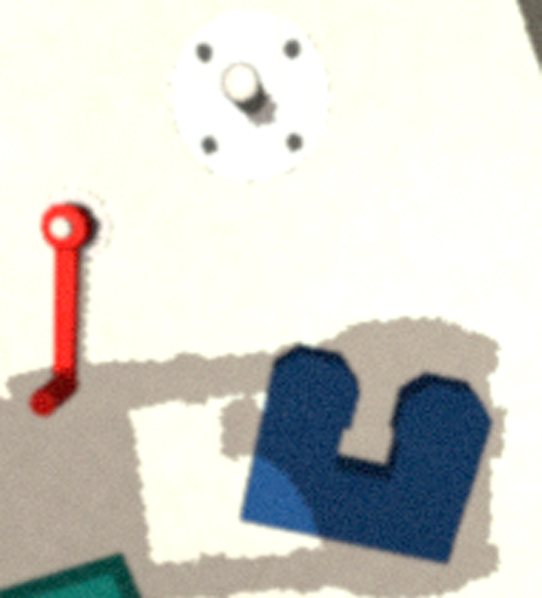

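```bash
python3 - <<'E'
from h import *
m=np.load('w1.npy',allow_pickle=True).item()
f=lambda u,v:((u+.5)/2.85-.5+180,(v+.5)/2.85-.5+40)
P=lambda u,v,z:at(m,*f(u,v),z)
rt,rb=P(240,82,60),P(249,97,1); pv=P(64,228,22); pg=P(43,402,50)
print(rt,rb,pv,pg, np.linalg.norm(pg-pv))
rod=(rt+rb)/2
d=pv-rod; yaw=np.arctan2(d[1],d[0])-np.arctan2(80,-50); yaw=(yaw+np.pi)%(2*np.pi)-np.pi
# rod plate bolts
print('dist',np.linalg.norm(d),'yaw dock',yaw)
for b in [(204,52),(291,49),(209,145),(294,142)]: print('bolt',P(*b,1)-rod)
bl,br,rs,ls=P(243,519,28),P(447,562,28),P(490,422,28),P(272,377,28)
y=bl-br; print('w',np.linalg.norm(y),bl,br,rs,ls); wy=np.arctan2(y[1],y[0])-np.pi/2; print('yaw weight',wy)
ex=np.array([np.cos(wy),np.sin(wy)]); wc=(bl+br)/2+42*ex; print('wc',wc)
D=R.from_euler('z',yaw).as_matrix()[:2,:2]
print('weight in dock',D.T@(wc-rod),np.degrees(wy-yaw)); print('peg in dock',D.T@(pg-rod))
e=D.T@(pg-pv); print('latch',np.arctan2(-e[0],-e[1]))
E
```

```text
[602.14776618  97.88382288] [601.73282561  98.28256135] [514.1412289   65.29356828] [4.91442362e+02 4.29186587e-01] 68.72136922425261
dist 93.72211903720968 yaw dock 1.3696187036319767
bolt [-14.14536084  21.72042179]
bolt [21.46936547 14.13895112]
bolt [-21.72344192 -14.32131066]
bolt [ 14.09804895 -21.81004305]
w 96.62403664067614 [555.59183033 -76.73196473] [ 642.43211751 -119.09903895] [672.84449939 -57.37455338] [584.4626255  -15.79359181]
yaw weight 1.1168969008529102
wc [617.42785861 -60.16824776]
weight in dock [-151.96503892  -46.79754021] -14.47989269017807
peg in dock [-117.76458026   88.75585566]
latch 1.7062431679106587
```

```bash
python3 - <<'E'
from h import *
m=np.load('w1.npy',allow_pickle=True).item()
rod=np.array([602,98.]);a=1.369;D=R.from_euler('z',a).as_matrix()[:2,:2]
for p in [(382,235,20),(386,214,28),(391,256,28),(473,206,28),(471,300,28),(386,290,20),(395,308,28)]: print(p,at(m,*p).round(),(D.T@(at(m,*p)-rod)).round())
for p in [(0,-50),(30,-50),(-42,-50),(-42,50),(30,50),(40,-40)]:
    w=np.array([-152,-47])+R.from_euler('z',-14.5,degrees=True).as_matrix()[:2,:2]@p; print(p,w.round())
E
```

```text
(382, 235, 20) [ 703. -134.] [-207. -146.]
(386, 214, 28) [ 710. -102.] [-174. -146.]
(391, 256, 28) [ 709. -164.] [-235. -158.]
(473, 206, 28) [ 821. -117.] [-167. -258.]
(471, 300, 28) [ 814. -262.] [-310. -279.]
(386, 290, 20) [ 698. -222.] [-294. -158.]
(395, 308, 28) [ 705. -249.] [-320. -170.]
(0, -50) [-165.  -95.]
(30, -50) [-135. -103.]
(-42, -50) [-205.  -85.]
(-42, 50) [-180.   12.]
(30, 50) [-110.   -6.]
(40, -40) [-123.  -96.]
```

>>> jog_arm(slide=[[0.5,0,-0.05],[0.5,0,-0.02],[0.4,0,-0.02],[0,0,-0.02],[0,0,-0.02],[0,0,-0.02],[0,0,-0.02],[0,0,-0.02],[0,0,-0.02],[0,0,-0.02]], delta_rot=[[0.002,0.006,-0.038],[0,0,-0.039],[0,0,-0.039],[0,0,-0.039],[0,0,-0.039],[0,0,-0.039],[0,0,-0.039],[0,0,-0.039],[0,0,-0.039],[0,0,-0.039]], gripper=0.5)

```text
time: 3.53
tool_pos: [667.3, -29.3, 266.5]
orientation: [-3.136, 0.001, 1.025]
ft_force: [-0.2, 0.9, 0.1]
gripper_width: 0.502
```

```bash
cat >> h.py <<'E'
rod=np.array([602,98.]);DY=1.369
D=R.from_euler('z',DY).as_matrix()[:2,:2]
def dn(x,y,z,yaw):
    from cell import env
    o=env.get_obs(); p=rod+D@[x,y]
    print('dock tcp',(D.T@(o['tool_pos'][:2]-rod)).round(1)); need(o,[*p,z],yaw)
E
python3 -c "
from h import *
dn(-160,-119,200,1.369)"
```

```text
dock tcp [-111.7  -89.5]
pos [667.3 -29.3 266.5] rpy [-3.136e+00  1.000e-03  1.025e+00] F [-0.2  0.9  0.1] t 3.53 w 0.5
total slide units [-0.71  0.89  1.33] mm [-35.5  44.5  66.3]
rot/pi [-0.002 -0.    -0.11 ]
```

>>> jog_arm(slide=[[-0.3,0.3,0.3],[-0.3,0.3,0.5],[-0.15,0.3,0.5],[0,0,0],[0,0,0]], delta_rot=[[-0.002,0,-0.037],[0,0,-0.037],[0,0,-0.036],[0,0,0],[0,0,0]])

```text
time: 3.95
tool_pos: [693.5, -82.1, 200.8]
orientation: [3.139, 0.0, 1.408]
ft_force: [-0.2, 0.2, 1.1]
gripper_width: 0.502
```

```bash
python3 -c "
from h import *
dn(-160,-119,60,1.369)
from cell import env
m=env.camera_model('wrist');im=env.camera('wrist')
cv2.imwrite('pics/w2.png',cv2.convertScaleAbs(im[:,:,::-1],alpha=1.6)); np.save('w2.npy',m)"
```

```text
dock tcp [-158.1 -125.8]
pos [693.5 -82.1 200.8] rpy [3.139 0.    1.408] F [-0.2  0.2  1.1] t 3.95 w 0.5
total slide units [-0.03 -0.15  2.82] mm [ -1.6  -7.3 140.8]
rot/pi [0.001 0.    0.012]
```

View pics/w2.png

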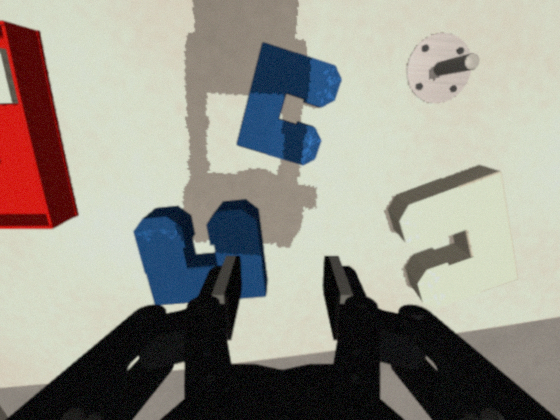

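The weight is at (290,105), with the big blue decoy at (200,250). I'll overlay the planned finger footprints before descending.

```bash
python3 -c "
from h import *
m=np.load('w2.npy',allow_pickle=True).item(); im=cv2.imread('pics/w2.png')
def rect(x0,x1,y0,y1,z,c):
    P=[[*(rod+D@[x,y]),z] for x,y in[(x0,y0),(x1,y0),(x1,y1),(x0,y1)]]
    cv2.polylines(im,[proj(m,np.array(P)).round().astype(int)],True,c,1)
for z,c in((0,(0,255,0)),(28,(0,0,255))):
    rect(-198,-181,-130,-108,z,c); rect(-139,-122,-130,-108,z,c)
w=np.array([-152,-47]);W=R.from_euler('z',-14.5,degrees=True).as_matrix()[:2,:2]
P=[[*(rod+D@(w+W@p)),28] for p in[(-42,-50),(30,-50),(40,-40),(40,-20),(30,-10),(12,-10),(12,-13),(-7,-13),(-7,13),(12,13),(12,10),(30,10),(40,20),(40,40),(30,50),(-42,50)]]
cv2.polylines(im,[proj(m,np.array(P)).round().astype(int)],True,(0,255,255),1)
cv2.imwrite('pics/w2o.png',cv2.resize(im[30:320,120:400],None,fx=2,fy=2))"
```

```text
(no output)
```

View pics/w2o.png

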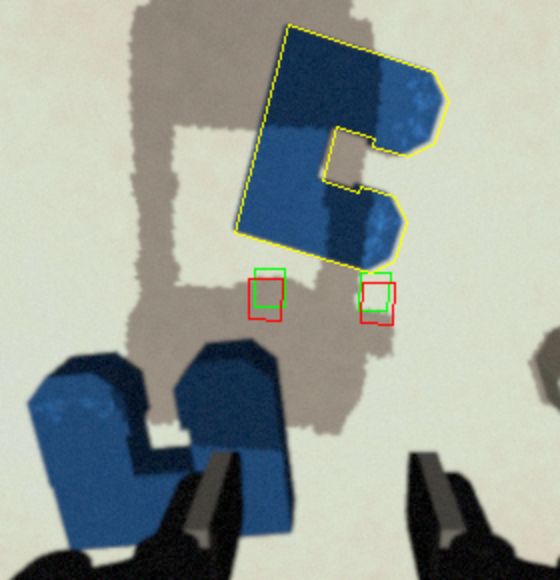

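The model overlay fits the weight exactly, and the fingers clear both weights. Descending.

>>> jog_arm(slide=[[-0.02,-0.1,0.5],[0,0,0.7],[0,0,0.7],[0,0,0.6],[0,0,0.3],[0,0,0]], delta_rot=[[0.001,0,0.012],[0,0,0],[0,0,0],[0,0,0],[0,0,0],[0,0,0]])

```text
time: 4.5
tool_pos: [692.4, -78.6, 67.1]
orientation: [3.126, -0.0, 1.368]
ft_force: [-0.9, -0.3, -0.5]
gripper_width: 0.502
```

```bash
python3 -c "
from h import *
dn(-160,-120,8,1.369)"
```

```text
dock tcp [-154.9 -123.9]
pos [692.4 -78.6  67.1] rpy [ 3.126 -0.     1.368] F [-0.9 -0.3 -0.5] t 4.5 w 0.5
total slide units [-0.1  -0.1   1.18] mm [-5.1 -4.9 59. ]
rot/pi [ 0.005 -0.    -0.   ]
```

>>> jog_arm(slide=[[-0.1,-0.05,0.4],[0,-0.02,0.4],[0,0,0.25],[0,0,0.12],[0,0,0]], delta_rot=[[0.005,0,0],[0,0,0],[0,0,0],[0,0,0],[0,0,0]])

```text
time: 4.92
tool_pos: [693.0, -80.7, 16.6]
orientation: [3.129, -0.001, 1.37]
ft_force: [-0.3, 0.4, 0.8]
gripper_width: 0.496
```

```bash
python3 -c "
from h import *
dn(-160,-61,7,1.369)"
```

```text
dock tcp [-156.9 -125. ]
pos [693.  -80.7  16.6] rpy [ 3.129e+00 -1.000e-03  1.370e+00] F [-0.3  0.4  0.8] t 4.92 w 0.5
total slide units [-0.06 -1.28  0.18] mm [ -3.1 -64.1   8.8]
rot/pi [ 0.004 -0.     0.   ]
```

>>> jog_arm(slide=[[-0.06,-0.05,0.15],[0,-0.05,0.08],[0,-0.1,0],[0,-0.1,0],[0,-0.1,0],[0,-0.1,0],[0,-0.1,0],[0,-0.1,0],[0,-0.1,0],[0,0,0]], delta_rot=[[0.004,0,0],[0,0,0],[0.002,0,0],[0,0,0],[0,0,0],[0.002,0,0],[0,0,0],[0,0,0],[0,0,0],[0,0,0]])

```text
time: 5.75
tool_pos: [654.6, -75.3, 11.0]
orientation: [-3.141, -0.001, 1.37]
ft_force: [-0.4, 0.5, 0.3]
gripper_width: 0.5
```

```bash
python3 -c "
from h import *
dn(-160,-61,7,1.369)
from cell import env
m=env.camera_model('wrist');im=env.camera('wrist')
cv2.imwrite('pics/w3.png',cv2.convertScaleAbs(im[:,:,::-1],alpha=1.6)); np.save('w3.npy',m)"
```

```text
dock tcp [-159.2  -86.2]
pos [654.6 -75.3  11. ] rpy [-3.141e+00 -1.000e-03  1.370e+00] F [-0.4  0.5  0.3] t 5.75 w 0.5
total slide units [-0.02 -0.5   0.08] mm [ -0.8 -25.2   4.1]
rot/pi [-0. -0.  0.]
```

View pics/w3.png

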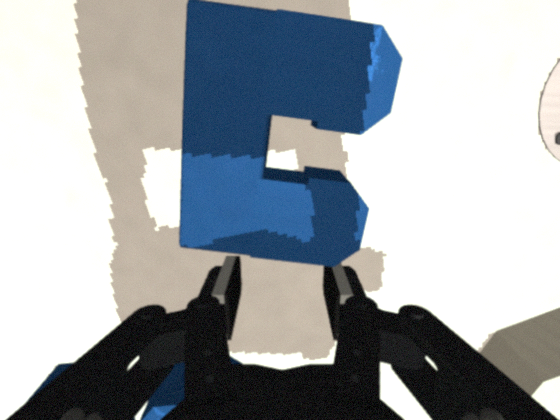

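The weight (190–400, 0–265) is turning as intended; the front finger is in contact, a few degrees remain. Continuing.

>>> jog_arm(slide=[[0,-0.08,0.03],[0,-0.08,0.02],[0,-0.08,0],[0,-0.08,0],[0,-0.06,0],[0,-0.06,0],[0,0,0]], delta_rot=[[0,0,0],[0,0,0],[0,0,0],[0,0,0],[0,0,0],[0,0,0],[0,0,0]])

```text
time: 6.38
tool_pos: [636.2, -71.1, 11.2]
orientation: [3.13, -0.002, 1.369]
ft_force: [1.3, 0.4, 0.3]
gripper_width: 0.499
```

```bash
python3 -c "
from h import *
dn(-160,-61,7,1.369)
from cell import env
m=env.camera_model('wrist');im=env.camera('wrist')
cv2.imwrite('pics/w4.png',cv2.convertScaleAbs(im[:,:,::-1],alpha=1.6)); np.save('w4.npy',m)"
```

```text
dock tcp [-158.8  -67.4]
pos [636.2 -71.1  11.2] rpy [ 3.130e+00 -2.000e-03  1.369e+00] F [1.3 0.4 0.3] t 6.38 w 0.5
total slide units [-0.02 -0.13  0.08] mm [-1.2 -6.5  4.1]
rot/pi [ 0.004 -0.001 -0.   ]
```

View pics/w4.png

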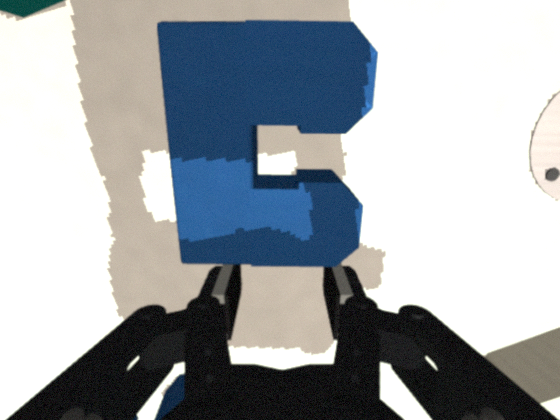

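The weight is now square to the fingers: corners (159,22), (352,22), (181,262) and (341,265).

```bash
cat > wp.py <<'E'
from h import *
def fit(m,pts,ids,z=28):
    M={'bl':(-42,50),'br':(-42,-50),'fl':(30,50),'fr':(30,-50)}
    A=np.array([M[i] for i in ids]);B=np.array([D.T@(at(m,*p,z)-rod) for p in pts])
    a0,b0=A.mean(0),B.mean(0);H=(A-a0).T@(B-b0);U,S,Vt=np.linalg.svd(H);Rm=Vt.T@np.diag([1,np.linalg.det(Vt.T@U.T)])@U.T
    t=b0-Rm@a0; print('weight dock',t.round(1),'deg',np.degrees(np.arctan2(Rm[1,0],Rm[0,0])).round(1),'res',((Rm@A.T).T+t-B).round(1).tolist())
E
python3 -c "
from wp import *
fit(np.load('w4.npy',allow_pickle=True).item(),[(159,22),(181,262),(341,265),(352,22)],['bl','br','fr','fl'])"
```

```text
weight dock [-162.8   -5.4] deg -0.3 res [[-1.0, 1.2], [0.5, -1.8], [-0.9, -0.5], [1.5, 1.1]]
```

>>> jog_arm(slide=[[0,-0.06,0],[0,-0.05,0],[0,-0.03,0],[0,0,0],[0,0,0]], delta_rot=[[0.003,0,0],[0,0,0],[0,0,0],[0,0,0],[0,0,0]])

```text
time: 6.85
tool_pos: [629.5, -70.2, 11.2]
orientation: [3.14, -0.002, 1.369]
ft_force: [3.5, -0.4, -1.2]
gripper_width: 0.504
```

>>> jog_arm(slide=[[0,0.2,0],[0,0.3,-0.3],[0,0.1,-0.6],[0,0,-0.6],[0,0,-0.5],[0,0,0]], delta_rot=[[0,0,0],[0,0,0],[0,0,0],[0,0,0],[0,0,0],[0,0,0]])

```text
time: 7.35
tool_pos: [652.5, -75.7, 109.7]
orientation: [-3.12, -0.001, 1.37]
ft_force: [0.4, -0.7, -0.1]
gripper_width: 0.501
```

```bash
python3 -c "
from h import *
dn(-240,0,120,-0.202)
from cell import env
m=env.camera_model('wrist');im=env.camera('wrist')
cv2.imwrite('pics/w5.png',cv2.convertScaleAbs(im[:,:,::-1],alpha=1.6)); np.save('w5.npy',m)"
```

```text
dock tcp [-160.1  -84.3]
pos [652.5 -75.7 109.7] rpy [-3.12e+00 -1.00e-03  1.37e+00] F [ 0.4 -0.7 -0.1] t 7.35 w 0.5
total slide units [-1.6  -1.69 -0.17] mm [-79.9 -84.6  -8.5]
rot/pi [-0.006  0.005  0.5  ]
```

View pics/w5.png

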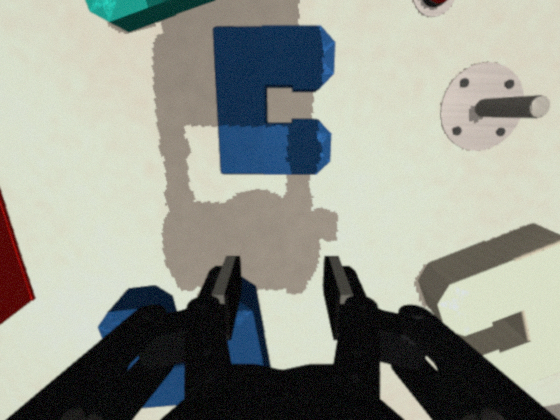

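```bash
python3 -c "
from wp import *
m=np.load('w5.npy',allow_pickle=True).item()
fit(m,[(214,27),(221,173),(320,174),(322,27)],['bl','br','fr','fl'])
w=np.load('w1.npy',allow_pickle=True).item()
for p in [(267,347,45),(160,260,28),(176,300,28),(238,280,28),(225,238,28)]: print(p,D.T@(at(w,*p)-rod))
for p in [(34,297,45),(95,5,28),(125,32,0)]: print(p,D.T@(at(m,*p)-rod))
"
```

```text
weight dock [-163.1    0.3] deg 0.1 res [[-0.2, 0.9], [0.6, -1.5], [-1.1, -0.6], [0.7, 1.2]]
(267, 347, 45) [-370.01460756   16.51621493]
(160, 260, 28) [-232.99450859  158.77075565]
(176, 300, 28) [-298.40895613  146.24746346]
(238, 280, 28) [-266.80480148   52.949191  ]
(225, 238, 28) [-202.13794663   65.01761575]
(34, 297, 45) [-360.19987124 -145.09308859]
(95, 5, 28) [-282.84638587   63.90331124]
(125, 32, 0) [-277.69923772   53.86516544]
```

>>> jog_arm(slide=[[-0.3,0,0],[-0.3,0,0],[-0.3,0,0],[-0.3,0,0],[0,0,0],[0,0,0],[0,0,0],[0,0,0],[0,0,0],[0,0,0]], delta_rot=[[-0.006,0.003,0.039],[0,0,0.039],[0,0,0.039],[0,0,0.039],[0,0,0.039],[0,0,0.039],[0,0,0.039],[0,0,0.039],[0,0,0.039],[0,0,0.039]], gripper=0.6)

```text
time: 8.23
tool_pos: [613.2, -129.6, 91.5]
orientation: [-3.117, 0.037, 0.122]
ft_force: [-0.0, -0.2, -0.1]
gripper_width: 0.398
```

```bash
python3 -c "
from h import *
dn(-230,0,100,-0.202)"
```

```text
dock tcp [-220.7  -56.6]
pos [ 613.2 -129.6   91.5] rpy [-3.117  0.037  0.122] F [-0.  -0.2 -0.1] t 8.23 w 0.4
total slide units [-1.14 -0.19 -0.12] mm [-56.9  -9.4  -6.2]
rot/pi [-0.006  0.013  0.103]
```

>>> jog_arm(slide=[[-0.35,0.0,-0.1],[-0.4,0.0,-0.1],[-0.3,0.25,-0.02],[0,0,0],[0,0,0]], delta_rot=[[-0.004,0.007,0.035],[-0.002,0.006,0.035],[0,0,0.033],[0,0,0],[0,0,0]])

```text
time: 8.65
tool_pos: [550.2, -140.2, 94.7]
orientation: [-3.137, 0.018, -0.223]
ft_force: [-0.4, 0.7, 0.1]
gripper_width: 0.398
```

```bash
python3 -c "
from h import *
dn(-230,0,8,-0.202)"
```

```text
dock tcp [-243.7    3. ]
pos [ 550.2 -140.2   94.7] rpy [-3.137  0.018 -0.223] F [-0.4  0.7  0.1] t 8.65 w 0.4
total slide units [ 0.09 -0.27  1.73] mm [  4.3 -13.4  86.7]
rot/pi [-0.001  0.006 -0.007]
```

>>> jog_arm(slide=[[0.05,-0.1,0.3],[0.03,-0.1,0.5],[0,-0.05,0.45],[0,0,0.3],[0,0,0.1],[0,0,0]], delta_rot=[[-0.001,0.006,-0.007],[0,0,0],[0,0,0],[0,0,0],[0,0,0],[0,0,0]])

```text
time: 9.15
tool_pos: [556.5, -126.6, 5.6]
orientation: [-3.139, 0.004, -0.189]
ft_force: [-0.4, 0.0, -1.3]
gripper_width: 0.399
```

```bash
python3 -c "
from h import *
dn(-60,0,8,-0.202)
from cell import env
m=env.camera_model('wrist');im=env.camera('wrist')
cv2.imwrite('pics/w6.png',cv2.convertScaleAbs(im[:,:,::-1],alpha=1.6)); np.save('w6.npy',m)"
```

```text
dock tcp [-229.2   -0.5]
pos [ 556.5 -126.6    5.6] rpy [-3.139  0.004 -0.189] F [-0.4  0.  -1.3] t 9.15 w 0.4
total slide units [ 0.03 -3.38 -0.04] mm [   1.7 -169.2   -2. ]
rot/pi [-0.001  0.001  0.004]
```

View pics/w6.png

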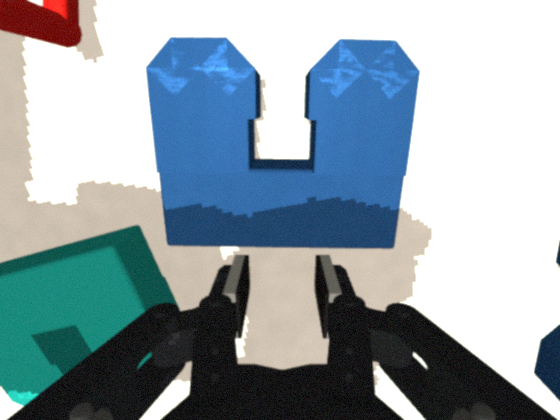

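>>> jog_arm(slide=[[0,-0.1,-0.03],[0,-0.12,0],[0,-0.12,0],[0,-0.12,0],[0,-0.12,0],[0,-0.12,0],[0,-0.12,0],[0,-0.12,0],[0,-0.12,0],[0,-0.12,0]], delta_rot=[[0,0,0.004],[0,0,0],[0,0,0],[0,0,0],[0,0,0],[0,0,0],[0,0,0],[0,0,0],[0,0,0],[0,0,0]])

```text
time: 10.03
tool_pos: [571.4, -65.8, 11.5]
orientation: [3.14, -0.002, -0.202]
ft_force: [-0.8, -3.3, -2.0]
gripper_width: 0.399
```

```bash
python3 -c "
from h import *
dn(-60,0,8,-0.202)"
```

```text
dock tcp [-166.6   -2.9]
pos [571.4 -65.8  11.5] rpy [ 3.14e+00 -2.00e-03 -2.02e-01] F [-0.8 -3.3 -2. ] t 10.03 w 0.4
total slide units [-0.06 -2.13  0.07] mm [  -2.8 -106.6    3.4]
rot/pi [ 0.    -0.001  0.   ]
```

>>> jog_arm(slide=[[-0.02,-0.12,0.02],[-0.02,-0.12,0.02],[-0.01,-0.12,0.02],[-0.01,-0.12,0],[0,-0.12,0],[0,-0.12,0],[0,-0.12,0],[0,-0.12,0],[0,0,0]], delta_rot=[[0,0,0],[0,0,0],[0,0,0],[0,0,0],[0,0,0],[0,0,0],[0,0,0],[0,0,0],[0,0,0]])

```text
time: 10.78
tool_pos: [581.5, -14.3, 11.3]
orientation: [3.137, -0.009, -0.2]
ft_force: [-0.5, -0.3, 1.0]
gripper_width: 0.403
```

```bash
python3 -c "
from h import *
dn(-60,0,8,-0.202)
from cell import env
m=env.camera_model('wrist');im=env.camera('wrist')
cv2.imwrite('pics/w7.png',cv2.convertScaleAbs(im[:,:,::-1],alpha=1.6)); np.save('w7.npy',m)"
```

```text
dock tcp [-114.1   -2.4]
pos [581.5 -14.3  11.3] rpy [ 3.137 -0.009 -0.2  ] F [-0.5 -0.3  1. ] t 10.78 w 0.4
total slide units [-0.05 -1.08  0.06] mm [ -2.3 -54.2   3.1]
rot/pi [ 0.001 -0.003  0.001]
```

View pics/w7.png

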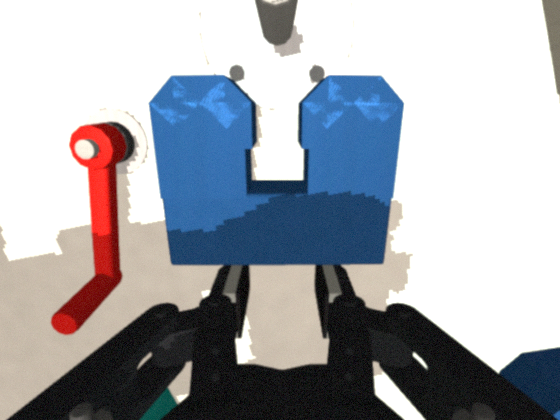

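Rod base (282,35) lines up with the gap centre (277,110); the latch is clear to the left. Continuing.

>>> jog_arm(slide=[[-0.02,-0.1,0.02],[-0.02,-0.1,0.02],[-0.01,-0.1,0.01],[0,-0.1,0],[0,-0.1,0],[0,-0.1,0],[0,-0.1,0],[0,0,0]], delta_rot=[[0,-0.003,0],[0,0,0],[0,0,0],[0,0,0],[0,0,0],[0,0,0],[0,0,0],[0,0,0]])

```text
time: 11.5
tool_pos: [587.7, 18.9, 10.4]
orientation: [3.134, -0.002, -0.201]
ft_force: [-0.6, -0.7, 1.9]
gripper_width: 0.398
```

```bash
python3 -c "
from h import *
dn(-53,0,8,-0.202)
from cell import env
m=env.camera_model('wrist');im=env.camera('wrist')
cv2.imwrite('pics/w8.png',cv2.convertScaleAbs(im[:,:,::-1],alpha=1.6)); np.save('w8.npy',m)"
```

```text
dock tcp [-80.3  -1.9]
pos [587.7  18.9  10.4] rpy [ 3.134e+00 -2.000e-03 -2.010e-01] F [-0.6 -0.7  1.9] t 11.5 w 0.4
total slide units [-0.04 -0.55  0.04] mm [ -1.8 -27.3   2.2]
rot/pi [ 0.002 -0.001  0.   ]
```

View pics/w8.png

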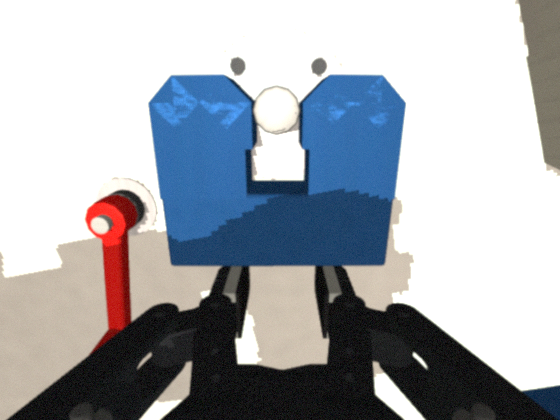

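The rod (277,108) is entering the gap, centred. Push home with small steps.

>>> jog_arm(slide=[[-0.01,-0.1,0.02],[-0.01,-0.1,0.01],[0,-0.1,0],[0,-0.1,0],[0,-0.08,0],[0,-0.06,0]], delta_rot=[[0,0,0],[0,0,0],[0,0,0],[0,0,0],[0,0,0],[0,0,0]])

```text
time: 12.05
tool_pos: [592.8, 44.3, 9.7]
orientation: [3.132, -0.004, -0.201]
ft_force: [-1.2, -4.7, 0.7]
gripper_width: 0.399
```

>>> jog_arm(slide=[[0,-0.06,0],[0,-0.06,0]], delta_rot=[[0,0,0],[0,0,0]])

```text
time: 12.22
tool_pos: [593.2, 46.2, 9.8]
orientation: [3.124, -0.003, -0.199]
ft_force: [-6.1, -26.9, 5.3]
gripper_width: 0.398
```

```bash
python3 -c "
from h import *
dn(-53,0,8,-0.202)
from cell import env
m=env.camera_model('wrist');im=env.camera('wrist')
cv2.imwrite('pics/w9.png',cv2.convertScaleAbs(im[:,:,::-1],alpha=1.6)); np.save('w9.npy',m)"
```

```text
dock tcp [-52.5  -1.8]
pos [593.2  46.2   9.8] rpy [ 3.124e+00 -3.000e-03 -1.990e-01] F [ -6.1 -26.9   5.3] t 12.22 w 0.4
total slide units [-0.04  0.01  0.04] mm [-1.8  0.5  1.8]
rot/pi [ 0.006 -0.001  0.001]
```

View pics/w9.png

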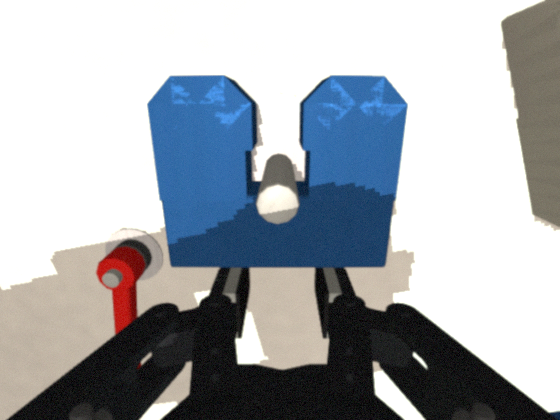

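Home: 27 N reaction, TCP at −52.5 as predicted (back at −42 plus 10.5 finger half-width), rod at the opening's wall in the picture. Back off and set up for the latch.

>>> jog_arm(slide=[[0,0.2,0],[0,0.4,0],[0,0.2,-0.3],[0,0,-0.7],[0,0,-0.7],[0,0,-0.5],[0,0,0],[0,0,0],[0,0,0],[0,0,0]], delta_rot=[[0,0,0],[0,0,0],[0.004,0,0],[0,0,0],[0,0,0],[0,0,0],[0,0,0.038],[0,0,0.038],[0,0,0.038],[0,0,0.038]], gripper=0.6)

```text
time: 13.1
tool_pos: [585.2, 11.7, 124.9]
orientation: [-3.134, 0.002, -0.694]
ft_force: [-0.0, 0.5, -0.2]
gripper_width: 0.4
```

>>> jog_arm(slide=[[0,0,0],[0,0,0],[0,0,0],[0,0,0],[0,0,0],[0,0,0],[0,0,0],[0,0,0],[0,0,0]], delta_rot=[[0,0,0.039],[0,0,0.039],[0,0,0.039],[0,0,0.039],[0,0,0.039],[0,0,0.039],[0,0,0.039],[0,0,0.039],[0,0,0]], gripper=1.0)

```text
time: 13.85
tool_pos: [586.0, 20.0, 124.4]
orientation: [-3.138, 0.02, -1.699]
ft_force: [-0.1, 0.3, -0.7]
gripper_width: -0.005
```

```bash
python3 -c "
from h import *
dn(-118,118,100,-1.75)
from cell import env
m=env.camera_model('wrist');im=env.camera('wrist')
cv2.imwrite('pics/w10.png',cv2.convertScaleAbs(im[:,:,::-1],alpha=1.6)); np.save('w10.npy',m)"
```

```text
dock tcp [-79.6   0.1]
pos [586.   20.  124.4] rpy [-3.138  0.02  -1.699] F [-0.1  0.3 -0.7] t 13.85 w -0.0
total slide units [0.6  2.41 0.47] mm [ 30.  120.5  23.3]
rot/pi [-0.001  0.006  0.016]
```

View pics/w10.png

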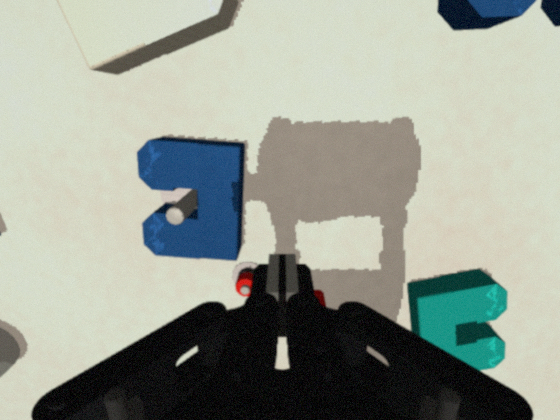

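Weight still home on the rod (178,212); the latch is partly hidden under the shut fingers. Move past the peg.

>>> jog_arm(slide=[[0.1,0.45,0],[0.15,0.5,0],[0.15,0.5,0],[0.1,0.5,0],[0.1,0.4,0],[0,0,0]], delta_rot=[[-0.001,0.006,0.016],[0,0,0],[0,0,0],[0,0,0],[0,0,0],[0,0,0]])

```text
time: 14.4
tool_pos: [460.8, 11.0, 122.4]
orientation: [-3.141, 0.005, -1.717]
ft_force: [-0.4, 0.1, -0.1]
gripper_width: -0.002
```

```bash
python3 -c "
from h import *
dn(-118,118,26,-1.75)
from cell import env
m=env.camera_model('wrist');im=env.camera('wrist')
cv2.imwrite('pics/w11.png',cv2.convertScaleAbs(im[:,:,::-1],alpha=1.6)); np.save('w11.npy',m)"
```

```text
dock tcp [-113.6  120.9]
pos [460.8  11.  122.4] rpy [-3.141  0.005 -1.717] F [-0.4  0.1 -0.1] t 14.4 w -0.0
total slide units [ 0.1  -0.05  1.93] mm [ 5.  -2.6 96.4]
rot/pi [-0.     0.001  0.01 ]
```

View pics/w11.png

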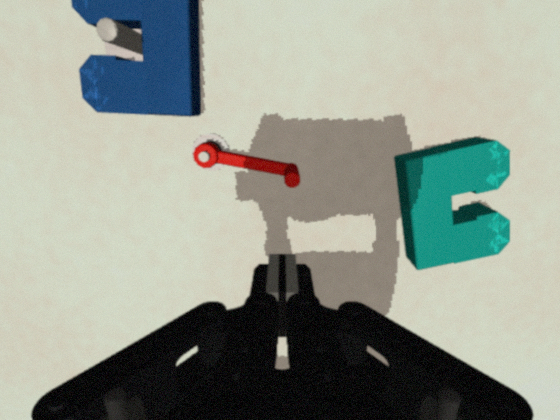

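>>> jog_arm(slide=[[0.06,0,0.4],[0.03,0,0.6],[0,0,0.5],[0,0,0.35],[0,0,0.1],[0,0,0]], delta_rot=[[0,0.001,0.01],[0,0,0],[0,0,0],[0,0,0],[0,0,0],[0,0,0]])

```text
time: 14.95
tool_pos: [472.2, 6.8, 24.6]
orientation: [-3.123, 0.004, -1.735]
ft_force: [-0.7, 1.0, 0.0]
gripper_width: -0.003
```

```bash
python3 -c "
from h import *
m=np.load('w11.npy',allow_pickle=True).item()
print('peg',D.T@(at(m,291,181,50)-rod),'pivot',D.T@(at(m,204,156,22)-rod))
dn(-117,106,26,-1.75)
from cell import env
m=env.camera_model('wrist');im=env.camera('wrist')
cv2.imwrite('pics/w12.png',cv2.convertScaleAbs(im[:,:,::-1],alpha=1.6)); np.save('w12.npy',m)"
```

```text
peg [-118.36986997   90.34161874] pivot [-49.36016151  80.43933188]
dock tcp [-115.3  108.9]
pos [472.2   6.8  24.6] rpy [-3.123  0.004 -1.735] F [-0.7  1.   0. ] t 14.95 w -0.0
total slide units [ 0.04 -0.06 -0.03] mm [ 1.8 -2.9 -1.3]
rot/pi [-0.006  0.001  0.005]
```

View pics/w12.png

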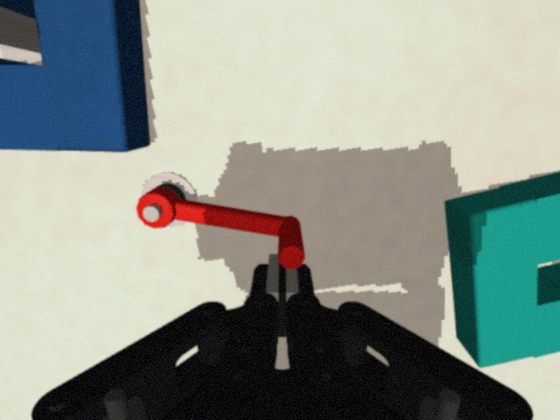

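The finger is directly behind the peg (291,255). Drive along the arc, about 0.1 rad per row.

>>> jog_arm(slide=[[0.03,-0.1,-0.02],[0.03,-0.14,0],[0.03,-0.14,0],[0.03,-0.14,0],[0.03,-0.14,0]], delta_rot=[[-0.005,0,-0.02],[0,0,-0.032],[0,0,-0.032],[0,0,-0.032],[0,0,-0.032]])

```text
time: 15.42
tool_pos: [506.9, 0.2, 30.7]
orientation: [-3.137, 0.002, -1.246]
ft_force: [-1.9, 0.5, -1.5]
gripper_width: 0.001
```

```bash
cat >> h.py <<'E'
def arc():
    from cell import env
    o=env.get_obs(); a=-0.202-o['orientation'][2]
    p=np.array([-50,80])+70*np.array([-np.sin(a),-np.cos(a)])-16.5*np.array([np.cos(a),-np.sin(a)])
    print('a by yaw',round(a,3),'err to arc point:'); dn(*p,26,o['orientation'][2])
E
python3 -c "
from h import *
arc()
from cell import env
m=env.camera_model('wrist');im=env.camera('wrist')
cv2.imwrite('pics/w13.png',cv2.convertScaleAbs(im[:,:,::-1],alpha=1.6)); np.save('w13.npy',m)"
```

```text
a by yaw 1.044 err to arc point:
dock tcp [-114.9   73.6]
pos [5.069e+02 2.000e-01 3.070e+01] rpy [-3.137e+00  2.000e-03 -1.246e+00] F [-1.9  0.5 -1.5] t 15.42 w 0.0
total slide units [ 0.21 -0.21  0.1 ] mm [ 10.7 -10.6   4.8]
rot/pi [-0.001  0.001 -0.   ]
```

View pics/w13.png

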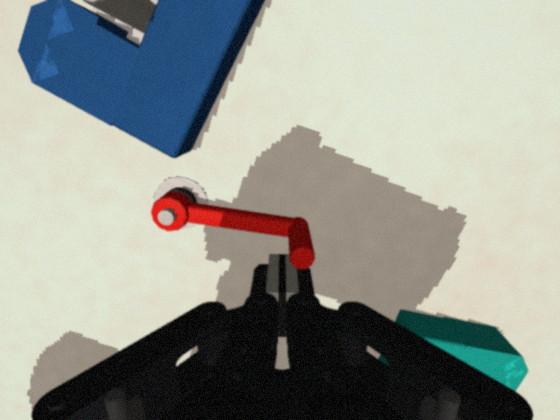

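The peg (302,255) is drifting outward relative to the finger (282); correct in +x.

>>> jog_arm(slide=[[0.14,-0.12,0.05],[0.1,-0.14,0.02],[0.06,-0.15,0],[0.04,-0.15,0]], delta_rot=[[0,0,-0.01],[0,0,-0.028],[0,0,-0.028],[0,0,-0.03]])

```text
time: 15.8
tool_pos: [541.7, -4.0, 31.8]
orientation: [-3.134, -0.003, -0.934]
ft_force: [-1.0, -0.9, -0.8]
gripper_width: -0.002
```

```bash
python3 -c "
from h import *
arc()
from cell import env
m=env.camera_model('wrist');im=env.camera('wrist')
cv2.imwrite('pics/w14.png',cv2.convertScaleAbs(im[:,:,::-1],alpha=1.6)); np.save('w14.npy',m)"
```

```text
a by yaw 0.732 err to arc point:
dock tcp [-112.    38.7]
pos [541.7  -4.   31.8] rpy [-3.134e+00 -3.000e-03 -9.340e-01] F [-1.  -0.9 -0.8] t 15.8 w -0.0
total slide units [-0.04 -0.04  0.12] mm [-2.2 -1.9  5.8]
rot/pi [-0.003 -0.001  0.   ]
```

View pics/w14.png

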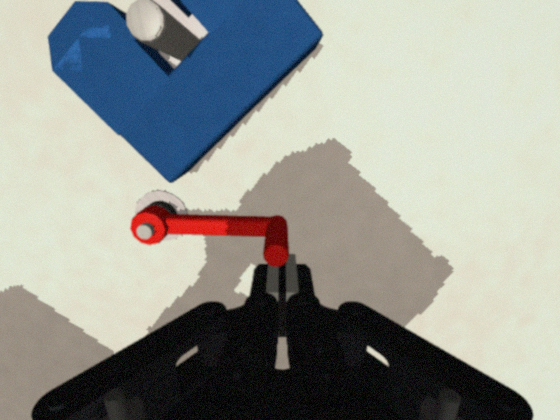

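The peg (276,250) is centred on the finger again, latch at about 0.73 rad. Continue.

>>> jog_arm(slide=[[0.02,-0.14,0.08],[0.04,-0.14,0.02],[0.04,-0.14,0.01],[0.04,-0.14,0.01]], delta_rot=[[-0.003,0,-0.03],[0,0,-0.03],[0,0,-0.03],[0,0,-0.03]])

```text
time: 16.18
tool_pos: [568.7, 10.9, 29.7]
orientation: [3.14, -0.007, -0.551]
ft_force: [-0.4, -0.5, 0.3]
gripper_width: 0.001
```

```bash
python3 -c "
from h import *
arc()
from cell import env
m=env.camera_model('wrist');im=env.camera('wrist')
cv2.imwrite('pics/w15.png',cv2.convertScaleAbs(im[:,:,::-1],alpha=1.6)); np.save('w15.npy',m)"
```

```text
a by yaw 0.349 err to arc point:
dock tcp [-92.   15.1]
pos [568.7  10.9  29.7] rpy [ 3.14  -0.007 -0.551] F [-0.4 -0.5  0.3] t 16.18 w 0.0
total slide units [-0.11 -0.01  0.07] mm [-5.3 -0.7  3.7]
rot/pi [ 0.    -0.002 -0.   ]
```

View pics/w15.png

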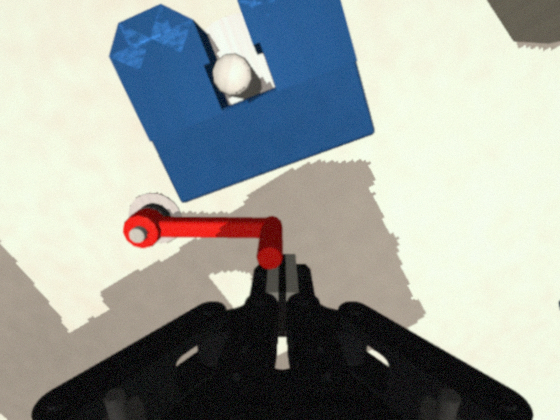

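>>> jog_arm(slide=[[-0.04,-0.14,0.04],[-0.02,-0.14,0.02],[0,-0.13,0.01],[0.02,-0.1,0]], delta_rot=[[0,-0.002,-0.032],[0,0,-0.032],[0,0,-0.032],[0,0,-0.01]])

```text
time: 16.57
tool_pos: [580.0, 35.1, 29.6]
orientation: [3.14, -0.007, -0.218]
ft_force: [-3.8, -12.8, -2.4]
gripper_width: -0.0
```

```bash
python3 -c "
from h import *
arc()
from cell import env
m=env.camera_model('wrist');im=env.camera('wrist')
cv2.imwrite('pics/w16.png',cv2.convertScaleAbs(im[:,:,::-1],alpha=1.6)); np.save('w16.npy',m)"
```

```text
a by yaw 0.016 err to arc point:
dock tcp [-66.1   9. ]
pos [580.   35.1  29.6] rpy [ 3.14  -0.007 -0.218] F [ -3.8 -12.8  -2.4] t 16.57 w -0.0
total slide units [-0.03  0.03  0.07] mm [-1.3  1.6  3.6]
rot/pi [ 0.001 -0.002 -0.   ]
```

View pics/w16.png

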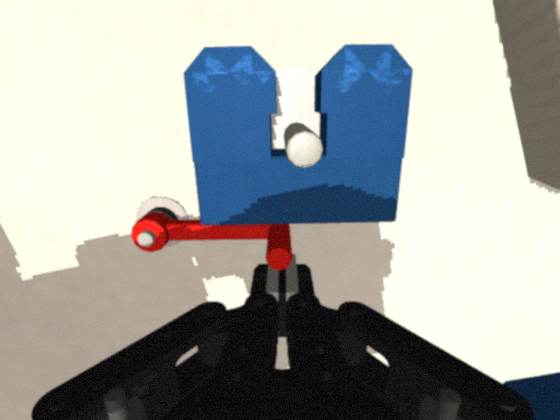

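13 N at TCP x = −66.1 (shut predicts −66.5): at the stop. One more small press, then retreat.

>>> jog_arm(slide=[[0,-0.08,0],[0,-0.08,0]], delta_rot=[[0,0,0],[0,0,0]])

```text
time: 16.78
tool_pos: [579.7, 35.4, 29.7]
orientation: [3.126, -0.005, -0.225]
ft_force: [-2.8, -24.2, -1.1]
gripper_width: -0.002
```

>>> jog_arm(slide=[[0,0.2,0],[0,0.5,0],[0,0.5,-0.5],[0,0.3,-0.8],[0,0,-0.8],[0,0,-0.8],[0,0,-0.5],[0,0,0]], delta_rot=[[0,0,0],[0,0,0],[0,0,0],[0,0,0],[0,0,0],[0,0,0],[0,0,0],[0,0,0]])

```text
time: 17.45
tool_pos: [558.8, -40.5, 210.0]
orientation: [3.126, -0.006, -0.269]
ft_force: [0.4, 0.1, -0.0]
gripper_width: 0.003
```

```bash
python3 -c "
from h import *
arc()
from cell import env
for n in ('wrist','side','scene'):
    m=env.camera_model(n);im=env.camera(n)
    cv2.imwrite('pics/f_%s.png'%n,cv2.convertScaleAbs(im[:,:,::-1],alpha=1.6)); np.save('f_%s.npy'%n,m)"
```

```text
a by yaw 0.067 err to arc point:
dock tcp [-144.3   14.5]
pos [558.8 -40.5 210. ] rpy [ 3.126 -0.006 -0.269] F [ 0.4  0.1 -0. ] t 17.45 w 0.0
total slide units [-0.05 -1.52  3.66] mm [ -2.7 -76.1 182.8]
rot/pi [ 0.005 -0.002 -0.   ]
```

View pics/f_wrist.png

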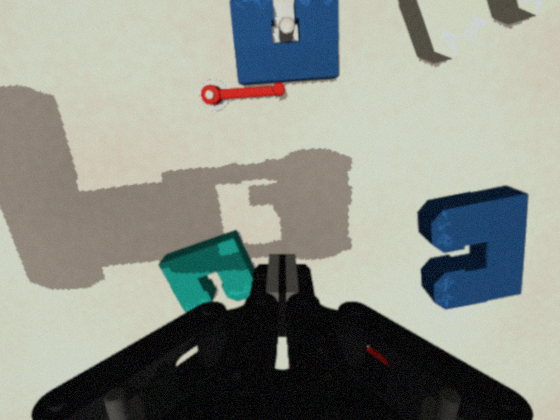

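View pics/f_side.png

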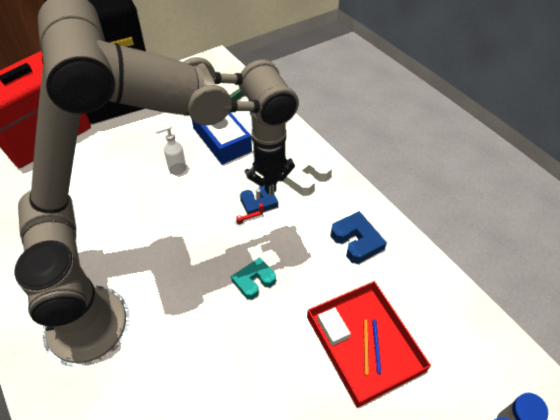

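```bash
python3 -c "
from wp import *
m=np.load('f_wrist.npy',allow_pickle=True).item()
im=cv2.imread('pics/f_wrist.png'); cv2.imwrite('pics/f_wc.png',cv2.resize(im[0:120,190:360],None,fx=4.5,fy=4.5,interpolation=cv2.INTER_CUBIC))
def ov(P): return proj(m,np.array([[*(rod+D@p[:2]),p[2]] for p in P]))
for n,p in dict(bl=(-42,50,28),br=(-42,-50,28),peg=(-50,10,50),pivot=(-50,80,22),rodtop=(0,0,60),wall1=(-7,13,28),wall2=(-7,-13,28)).items(): print(n,(ov([p])[0]-[190,0])*4.5+1.75)
"
```

```text
bl [216.76715513 379.24052311]
br [675.33390863 346.22927862]
peg [402.00640243 400.24273596]
pivot [ 91.49236844 429.02818717]
rodtop [436.25915501 111.66457372]
wall1 [373.55362253 189.5619168 ]
wall2 [497.07003633 180.47601626]
```

View pics/f_wc.png

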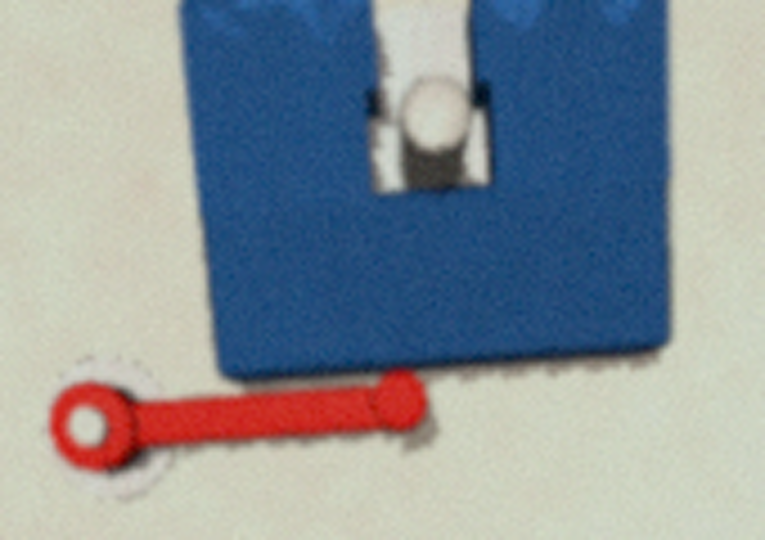

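The overlay predictions match to about 1 mm: weight corners (219,375) and (666,345), peg (401,400), pivot (91,427), rod top (436,112). So the weight is home and the latch shut. In the side view, the bottle, box and tray are where they started. Handing in.

```bash
python3 -c "
from cell import env
import cv2,numpy as np
a=cv2.imread('pics/side0.png');b=cv2.imread('pics/f_side.png')
a=cv2.convertScaleAbs(a,alpha=1.6);d=cv2.absdiff(a,b).mean(2)
for n,(x0,y0,x1,y1) in dict(bottle=(155,125,188,175),box=(195,100,240,160),tray=(305,285,430,405)).items(): print(n,d[y0:y1,x0:x1].mean().round(1),(d[y0:y1,x0:x1]>60).mean().round(3))
print(env.close_job())"
```

```text
bottle 16.9 0.0
box 47.2 0.222
tray 12.0 0.0
the job is handed in; nothing more can be done
None
```

```bash
python3 -c "
import cv2,numpy as np
a=cv2.convertScaleAbs(cv2.imread('pics/scene0.png'),alpha=1.6);b=cv2.imread('pics/f_scene.png')
d=cv2.absdiff(a,b).mean(2)[270:360,350:470]; print(d.mean(),(d>60).mean())
cv2.imwrite('pics/cmp.png',np.hstack([a[220:370,330:480],b[220:370,330:480]]))"
```

```text
3.041697530864197 0.0
```

View pics/cmp.png

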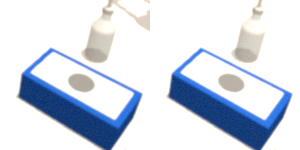

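The small blue weight is fully home on the rod and the red latch is shut behind it. The job was handed in at about 17.6 s.

- **How it was done:** I pushed the weight flat along the counter with two spread fingers. The first push was on its side, to square it up and centre it on the rod. The second was on its back, until the rod met the wall of the opening with a 27 N reaction. I then swung the latch along its arc with the shut fingers until it stopped, and pressed it at 24 N.
- **Weight and latch:** with the arm clear of everything, the last wrist picture matched the predicted home and shut positions to about 1 mm. That covered the weight's back corners, the rod top, the peg and the pivot.
- **Bottle, box and tray:** the bottle and tray look unmoved in the before/after side pictures. The box did not match there, and I put that down to the arm now partly covering it and to brighter light. I compared the scene-camera pictures after handing in, and they show the box unmoved.

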